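# Tighten the portion stop's wing screw and push the loaf up to it

### The job

Get the bread-slicing board ready: the wing screw of the portion stop is loose, so turn it clockwise by pushing its wings round with light fingertip strokes, over and over, until it is fully home and turns no further. Then push the loaf along the slats with your fingertips until its cut face sits flat against the stop. Only touch and push: do not pinch or force the screw, do not lift or tip the loaf, leave everything else standing where it is, and take your hand away at the end.

Things in the scene. Friction and masses are not known exactly. Their poses are not given: they have to be found in the camera images.
- board: Oak slicing board, 320 mm (its x) by 540 mm (its y), 24 mm high, fixed on the counter. Origin: centre of its underside, z up. Slats run along its y in the -y part, where the loaf lies; the +y part is a solid panel that carries the stop. The slats' and panel's top is 24 mm above the counter.
- stop: Dark wooden portion stop, fixed on the board, axes parallel to the board's. Origin: bottom middle of its front (the face to the loaf, y = 0), on the board's top. Plate 130 mm wide (x), 15 thick (y 0 to 15), 58 high, on a foot 90 wide, 115 long (y 0 to 115), 12 thick. The wing screw stands upright on the foot at x = 0, y = 62 mm: open from above, both sides and +y, 47 mm from axis to plate.
- wing_top (a point): Top of the steel wing screw's hub, on its vertical axis, 39.5 mm (loose) to 37 mm (home) above the stop's origin. Hub 21 mm wide, 23 mm tall. Two flat upright disc-shaped wings, opposite each other, 5 mm thick, reach to 33 mm from the axis (66 mm tip to tip) and stand from 15.5 mm below this point to 11.5 mm above it.
- wing (a joint): Turn of the screw, rad; grows as it turns clockwise seen from above (tightening). At value v the wings point along angles -v and pi - v in the stop's frame (counter-clockwise from its x). Starts at 0 to 2; fully home against a firm stop at 9.0 (1.1 to 1.4 turns). Friction 0.035 N m (about 2 N at the wings); stays where left; sinks 2.5 mm over the whole way; cannot come out.
- loaf: Rustic brown loaf, rigid, 0.35 to 0.7 kg, loose on the slats; 180 mm long (its y), 100 wide, 72 high. Origin: centre of its underside, z up. Its +y end (y = +90 mm), towards the stop, is a flat cut face of pale crumb; its -y end (y = -90 mm) is a blunt rounded crust end about 55 mm wide and 51 high. It slides at some 2 to 5 N.
- loaf_face (a point): Middle of the loaf's cut face: 90 mm in +y from the loaf's origin, 30 mm above its underside.
- roll: Small bread roll, 70 mm long, 42 mm high, on the far (+x) side of the board; leave alone. Origin: centre of its underside.
- knife: Bread knife with dark handle, 320 mm long along its y, 30 mm wide, 17 mm high, lying on the near (-x) side of the board; leave alone. Origin: on its underside, near where handle and blade meet.
- jam: Jar of red jam with brass lid, 66 mm wide, 95 mm high, on the counter; leave alone. Origin: centre of its underside.
- honey: Jar of honey with black lid, 66 mm wide, 95 mm high, on the counter; leave alone. Origin: centre of its underside.
- mill: Dark wooden pepper mill, 56 mm wide, 130 mm high, on the counter; leave alone. Origin: centre of its underside.
- ramekin: White ramekin with butter, 84 mm wide, 42 mm high, on the counter; leave alone. Origin: centre of its underside.
- plates: Stack of seven white plates, 190 mm wide, 51 mm high, on the counter; leave alone. Origin: centre of its underside.
Not all that is in view belongs to the job. Leave any red or yellow look-alike of the loaf alone.

How it is judged (in metres and radians):
On the way, in this order (a step that is already met when the one before it is completed fails the run):
1. the wing screw is turned fully home (value of joint wing above 8.7 rad), for 0.2 s.
2. the loaf's cut face is flat against the stop (y of loaf_face in the frame of stop between -0.006 and 0.006 m and x of loaf_face in the frame of stop between -0.04 and 0.04 m and angle between the y axis of loaf and the y axis of stop, either way round below 0.1 rad and z of loaf in the frame of stop below 0.006 m and angle between loaf's own z axis and vertical below 0.08 rad and linear speed of loaf below 0.01 m/s), for 0.2 s.
At the end, for the whole second after the job is handed in: The wing screw is home (joint at 8.7 or more, at most 17 degrees short of its stop at 9.0) and the loaf lies still and flat on the board, the middle of its cut face within 6 mm of the stop's front face and within 40 mm of its middle, square to it within 0.1 rad (all of step 2 and value of joint wing above 8.7 rad); the robot touches nothing.
It fails at once if the screw or stop is pinched or forced (fingers press it with more than 32 N) (contact force between the fingers and stop above 32 N).
It fails at once if the loaf is lifted off the board or tipped (z of loaf in the frame of stop above 0.012 m or angle between loaf's own z axis and vertical above 0.2 rad).
It fails at once if a bystander is moved by more than 20 mm (roll, knife, jars, mill, ramekin, plates) (distance of any of roll, knife, jam, honey, mill, ramekin, plates from where it was at the start of the episode above 0.02 m).
It also fails if it takes over 61 s, if anything falls off the work surface, if the arm or the gripper's body presses on something with over 40 N, if the wrist force passes 120 N, or if a joint passes its speed limit or range.

### The arm

A 7-joint arm with a two-finger parallel gripper is mounted at the origin on the work surface. World frame = base frame: x ahead of the robot, y to its left, z up, the work surface at z = 0. Lengths are in mm, angles in rad, forces in N, time in s.
With the tool pointing down it reaches from about 425 to 1025 mm from the base axis. Payload 3.6 kg.
Tool frame: the origin (TCP) lies at the very end of the fingers, on their centre line; the grasp point (between the pads) lies 19 mm behind it; z points along the fingers, y is the line along which they close (so a half turn about z gives the same grasp; the last joint's range is limited). The gripper opens to 85 mm and grips with 20 to 120 N. Pads are 22 mm wide; open, the fingers measure 114 mm over their backs; the gripper's body (76 mm by 85 mm) begins 54 mm behind the grasp point. The pads swing forward as they close: fully open they stand 13 mm farther back than shut.
Start: joints at [1.194, 0.591, 0.048, 1.609, -0.033, 0.943, -0.034], TCP at [202.309, -696.205, 208.002] pointing down, gripper open.
Joint ranges: [-2.69, 2.69], [-0.47, 2.24], [-1.27, 1.36], [0.19, 2.51], [-1.53, 4.68], [0.08, 2.07], [-3.09, 3.09]. Speed limits (rad/s): [2.57, 2.57, 3.14, 3.14, 3.14, 3.14, 3.14].

### API

Orientations are given as a rotation vector (axis times angle).
In Python, from workcell import robot gives the robot as it stands.
- The arm moves only by the tool servo_tool, never from a script. Its argument "deltas" is a list that holds one entry, the list of rows, each a list of 7 numbers: the shift along the tool's x, y, z in mm, then the turn, a rotation vector about the tool's x, y, z in rad, then the closure, from 0 (fully open) to 1 (shut). In form: [[[tx, ty, tz, wx, wy, wz, hand], ...]]. A call has 1 to 12 rows; each row shifts and turns the commanded pose from where the row before left it, along the tool's axes as they then stand; what a row does not reach is not made up. A row lasts 1/10 s, in which the tool goes at most 50 mm and 8.59 degrees, less where a joint would pass 70% of its speed; a pose out of reach is approached as far as the arm can. A call is refused whole if a number of a shift passes 50 or a number of a turn 0.15, either way. A call with a gripper value outside its range is refused whole. The fingers move at their own pace and stop on an object; "newtons" is the grip in N (left out, the last holds). Time passes only in rows, so rows that do not move let the fingers close. It gives the time, the measured TCP pose, the force, the opening and the grip force at its end, in the units of the state.
- robot.get_obs(): the state, without advancing time (a new reading comes with each control period).
- robot.capture(name): name is "scene" or "top" or "wrist"; returns the picture (400x640x3 uint8, blue, green, red); there is no depth.
- robot.camera_model(name): a dict with "fov_y" (degrees; the focal length in pixels is half the picture's height over the tangent of half this angle, whatever the lens; pixels are square), "cx", "cy" (the principal point, pixels), "k1" (the pictures are not rectified: a ray, as slopes to the right and down, at radius r is drawn at 1 + k1 r^2 times it, then the intrinsics apply), "camera_from_world" (4x4, takes a point from world to camera coordinates). Camera axes: x right, y down, z forward; pixel columns grow to the right and rows downward; lengths in mm; the calibration is good to about 2 mm. A picture is of the moment at which its call begins: read the wrist's pose just before it. camera_model takes no time and is no camera call; for the wrist camera it gives the pose at the moment of the call.
- robot.job_done(): hands the job in; it is judged then, once.
Trained networks look in the newest picture that a camera, given by its name, has taken for a name from the list of things; names that differ only in an ending like _2 or _b are one class to them, and where a whole thing is asked for, a point or a joint stands for the part that bears it (a point fixed in the world has none). Each returns a list of dicts, best first, with "confidence" (0 to 1); they miss things now and then, are a little off and sometimes report something else, mostly with a low value. They report only what shows in the picture. A call takes as long as a camera call. They do not tell look-alikes from the thing itself.
- robot.boxes_of(target, camera): "at" ([x, y, z] in mm, in world coordinates, good to about 4 mm: the middle of the surface that is visible of it).
- robot.place_of(target, camera): "at" ([x, y, z] in mm, in world coordinates, good to about 4 mm: a listed point, or the origin of a listed thing).
The state is a dict: "time": time; "q": joint angles; "qd": joint speeds; "effort": joint torques, N m; "position": TCP position; "tcp_rot": TCP orientation; "wrist_force": force on the tool from outside, world axes, zero at the start; "wrist_torque": the same for the moment, N m; "finger_gap": finger opening in mm; "gripper_force": force on a finger pad.
Only numpy, scipy, OpenCV 4.12 (cv2) and the standard library are available. Lean on these libraries where they do the work, as an engineer would, in place of code of your own. Each camera call takes 0.05 s, during which the arm holds its last target. There are 200 camera calls.

## Working session

There is one attempt and no reset: what is moved stays moved. The work goes in short steps, Python scripts to look and compute and a tool call to move; the robot and the scene stay as the last step left them, time stands still between calls to the robot, and variables do not carry over. Pictures are saved under pics/ and viewed, at most 10 in all, crops included, and the job is handed in when it is done.

Besides the shell and the picture viewer there is one more tool, called after ">>>" as name(argument=value, ...) on one line, values as JSON. servo_tool: Moves the arm, as the interface text tells. Its arguments: {"type":"object","properties":{"deltas":{"type":"array"},"newtons":{"type":"number"}},"required":["deltas"]}

```bash
mkdir -p pics; ls; python3 - <<'E'
from workcell import robot
import cv2,numpy as np
o=robot.get_obs();print(o['time'],o['position'],o['tcp_rot'],o['finger_gap'])
for c in ["scene","top"]:
    im=robot.capture(c);cv2.imwrite(f"pics/{c}0.png",im)
    for t in ["board","stop","wing_top","loaf","loaf_face","roll","knife","jam","mill","honey","ramekin","plates"]:
        print(c,t,[(np.round(d['at']).tolist(),round(d['confidence'],2)) for d in robot.place_of(t,c)[:3]])
print(robot.get_obs()['time'])
E
```

```text
pics
0.0 [ 202.04988375 -695.34424947  206.85391761] [-3.10804314e+00 -4.42452067e-01  6.41201264e-04] 85.59699014979934
scene board [([607.0, 148.0, 64.0], 0.74), ([582.0, 30.0, 2.0], 0.68)]
scene stop [([598.0, 93.0, 21.0], 0.67), ([564.0, 43.0, 58.0], 0.23)]
scene wing_top [([606.0, 151.0, 62.0], 0.6), ([416.0, 570.0, 3.0], 0.28)]
scene loaf [([558.0, -43.0, 25.0], 0.78), ([228.0, 308.0, -2.0], 0.68), ([265.0, -288.0, -1.0], 0.63)]
scene loaf_face [([320.0, 316.0, 28.0], 0.86), ([232.0, -204.0, 33.0], 0.76), ([564.0, 40.0, 57.0], 0.56)]
scene roll [([686.0, -48.0, 23.0], 0.86)]
scene knife [([455.0, -1.0, 24.0], 0.95)]
scene jam [([624.0, -475.0, -0.0], 0.81)]
scene mill [([489.0, -504.0, 1.0], 0.79), ([347.0, -541.0, -2.0], 0.71), ([605.0, 149.0, 62.0], 0.3)]
scene honey [([348.0, -542.0, -2.0], 0.61)]
scene ramekin [([615.0, 471.0, 2.0], 0.92)]
scene plates [([416.0, 570.0, 3.0], 0.81)]
top board []
top stop [([595.0, 96.0, 24.0], 0.7), ([586.0, 26.0, 3.0], 0.52)]
top wing_top [([622.0, -474.0, 0.0], 0.66), ([604.0, 159.0, 62.0], 0.38), ([583.0, 27.0, 3.0], 0.3)]
top loaf [([555.0, -45.0, 28.0], 0.9), ([229.0, 306.0, 1.0], 0.74)]
top loaf_face [([226.0, -203.0, 31.0], 0.95), ([564.0, 40.0, 51.0], 0.79)]
top roll [([688.0, -48.0, 28.0], 0.73)]
top knife [([457.0, -3.0, 23.0], 0.69), ([349.0, -540.0, 3.0], 0.34)]
top jam [([618.0, -472.0, 2.0], 0.57)]
top mill [([488.0, -503.0, 2.0], 0.81)]
top honey [([690.0, -48.0, 29.0], 0.67), ([346.0, -540.0, 1.0], 0.59)]
top ramekin [([613.0, 471.0, 2.0], 0.87)]
top plates [([416.0, 576.0, -2.0], 0.76)]
1.3
```

View pics/scene0.png

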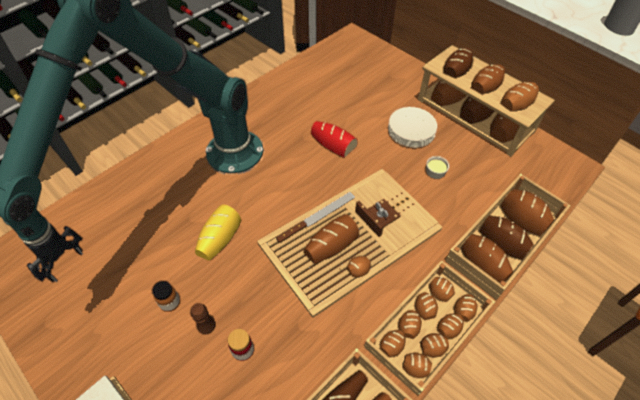

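View pics/top0.png

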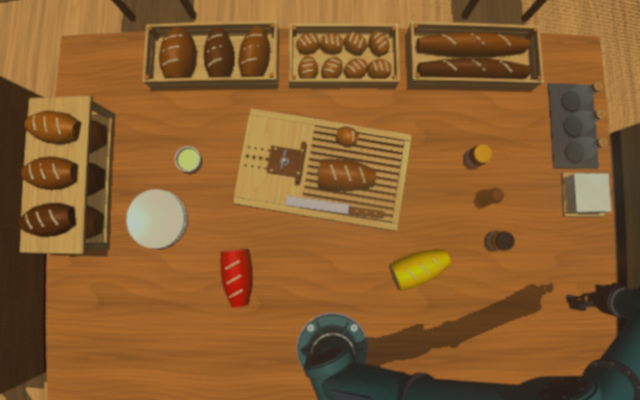

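```bash
cat > h.py <<'E'
from workcell import robot
import cv2,numpy as np
from scipy.spatial.transform import Rotation as R
def K(m): 
    f=200/np.tan(np.radians(m['fov_y'])/2); return f
def back(m,uv,z):
    """pixel -> world at height z"""
    f=K(m); d=(np.array(uv,float)-[m['cx'],m['cy']])/f; u=d.copy()
    for _ in range(20): u=d/(1+m['k1']*(u@u))
    T=np.linalg.inv(np.array(m['camera_from_world'])); r=T[:3,:3]@[u[0],u[1],1]; o=T[:3,3]
    return o+r*(z-o[2])/r[2]
def proj(m,p):
    c=np.array(m['camera_from_world'])@np.r_[p,1]; u=c[:2]/c[2]
    return u*(1+m['k1']*(u@u))*K(m)+[m['cx'],m['cy']]
E
python3 - <<'E'
from h import *
m=robot.camera_model("top")
c=[back(m,p,24)[:2] for p in [(250,110),(411,134),(398,229),(234,203)]]
print(np.round(c))
c=np.array(c); print("centre",c.mean(0)); 
y=(c[0]-c[1]+c[3]-c[2]);print("yaw of y axis",np.degrees(np.arctan2(-y[0],y[1])))
s=robot.camera_model("scene");print(K(m),K(s))
a=cv2.resize(cv2.imread("pics/top0.png")[100:240,230:420],None,fx=4,fy=4,interpolation=2)
b=cv2.resize(cv2.imread("pics/scene0.png")[165:315,255:445],None,fx=4,fy=4,interpolation=2)
cv2.imwrite("pics/ct.png",a);cv2.imwrite("pics/cs.png",b)
E
```

```text
[[ 777.  269.]
 [ 696. -262.]
 [ 385. -214.]
 [ 469.  316.]]
centre [581.63619585  27.41591551]
yaw of y axis -8.852242377978678
426.6561713969006 459.49409273993155
```

View pics/ct.png

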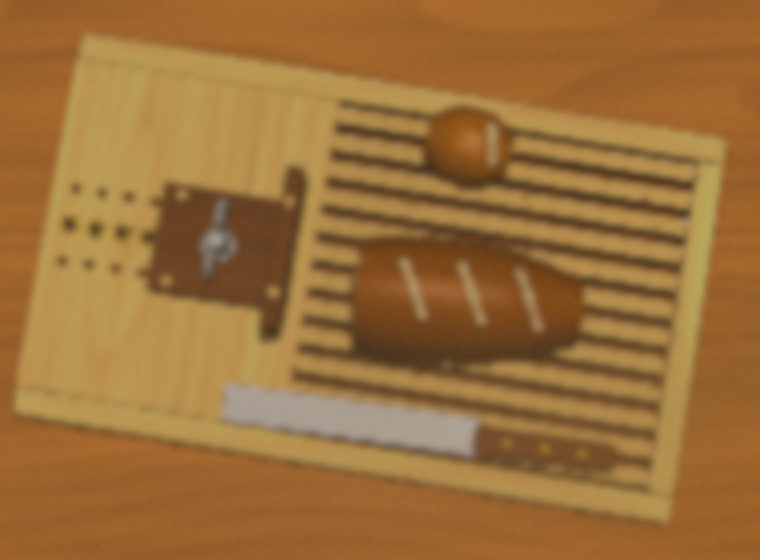

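>>> servo_tool(deltas=[[[31,-35,0,0,0,0,1],[31,-35,0,0,0,0,1],[31,-35,0,0,0,0,1],[31,-35,0,0,0,0,1],[31,-35,0,0,0,0,1],[31,-35,0,0,0,0,1],[31,-35,0,0,0,0,1],[31,-35,0,0,0,0,1],[31,-35,0,0,0,0,1],[31,-35,0,0,0,0,1]]], newtons=40)

```text
time: 2.3
position: [403.1, -272.0, 208.4]
tcp_rot: [3.11, 0.442, 0.001]
wrist_force: [0.0, 0.1, -0.2]
finger_gap: 0.1
gripper_force: 0.0
```

>>> servo_tool(deltas=[[[31,-35,0,0,0,0,1],[31,-35,0,0,0,0,1],[31,-35,0,0,0,0,1],[31,-35,0,0,0,0,1],[31,-35,0,0,0,0,1],[31,-35,0,0,0,0,1],[31,-35,0,0,0,0,1],[31,-35,0,0,0,0,1]]])

```text
time: 3.1
position: [563.1, 66.2, 208.3]
tcp_rot: [3.11, 0.443, 0.001]
wrist_force: [0.3, -0.5, -0.3]
finger_gap: -0.2
gripper_force: 0.0
```

>>> servo_tool(deltas=[[[0,0,0,0,0,-0.142,1],[0,0,0,0,0,-0.142,1],[0,0,0,0,0,-0.142,1],[0,0,0,0,0,-0.142,1],[0,0,0,0,0,-0.142,1],[0,0,0,0,0,-0.142,1],[0,0,0,0,0,-0.142,1],[0,0,0,0,0,-0.142,1],[0,0,0,0,0,0,1]]])

```text
time: 4.0
position: [562.4, 64.3, 208.0]
tcp_rot: [-2.384, -2.046, -0.0]
wrist_force: [0.5, -0.8, 0.2]
finger_gap: -0.3
gripper_force: 0.0
```

```bash
python3 - <<'E'
from h import *
o=robot.get_obs();m=robot.camera_model("wrist")
im=robot.capture("wrist");cv2.imwrite("pics/w0.png",im)
import json;json.dump({k:np.array(v).tolist() for k,v in m.items()},open("w0.json","w"))
for t in ["stop","wing_top","loaf","loaf_face"]:
    print(t,[(np.round(d['at']).tolist(),round(d['confidence'],2)) for d in robot.place_of(t,"wrist")[:3]])
print(np.linalg.inv(np.array(m['camera_from_world']))[:3].round(2), R.from_rotvec(o['tcp_rot']).as_matrix().round(3), o['q'])
E
```

```text
stop [([594.0, 93.0, 29.0], 0.81), ([454.0, -0.0, 23.0], 0.65)]
wing_top [([602.0, 154.0, 66.0], 0.62)]
loaf []
loaf_face [([564.0, 42.0, 56.0], 0.58)]
[[ 9.9000e-01 -1.5000e-01 -4.0000e-02  5.7179e+02]
 [-1.5000e-01 -9.5000e-01 -2.6000e-01  1.2893e+02]
 [-0.0000e+00  2.6000e-01 -9.7000e-01  3.7549e+02]] [[ 0.152  0.988  0.   ]
 [ 0.988 -0.152  0.   ]
 [ 0.     0.    -1.   ]] [ 0.11528548  0.41821601 -0.41049647  1.95818449  0.22543459  0.80907404
 -0.57275969]
```

View pics/w0.png

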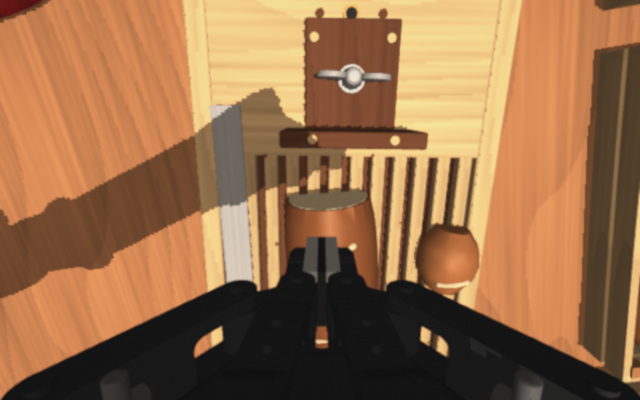

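```bash
python3 - <<'E'
from h import *
import json
m={k:np.array(v) for k,v in json.load(open("w0.json")).items()}
im=cv2.imread("pics/w0.png");cv2.imwrite("pics/cw.png",cv2.resize(im[5:225,260:450],None,fx=4,fy=4,interpolation=2)[:600])
a,b=back(m,(306,18),36),back(m,(401,19),36);mid=(a+b)/2
print("foot",a,b,np.degrees(np.arctan2((b-a)[1],(b-a)[0])),np.linalg.norm(b-a))
x=np.array([.988,-.153,0]);y=np.array([.153,.988,0])
print("origin from foot",mid-115*y)
print("hub",back(m,(353,77),68), "loaf face top corners")
t=[back(m,p,64) for p in [(317,74),(390,77)]];print(t,np.degrees(np.arctan2((t[1]-t[0])[1],(t[1]-t[0])[0])))
E
```

```text
foot [570.28146492 212.14527068  36.        ] [656.73879947 197.78366946  36.        ] -9.431398594577214 87.64203492956997
origin from foot [595.9151322   91.34447007  36.        ]
hub [603.39210069 152.46497807  68.        ] loaf face top corners
[array([572.69103363, 160.1129732 ,  64.        ]), array([636.13328583, 147.7089595 ,  64.        ])] -11.062721178279812
```

View pics/cw.png

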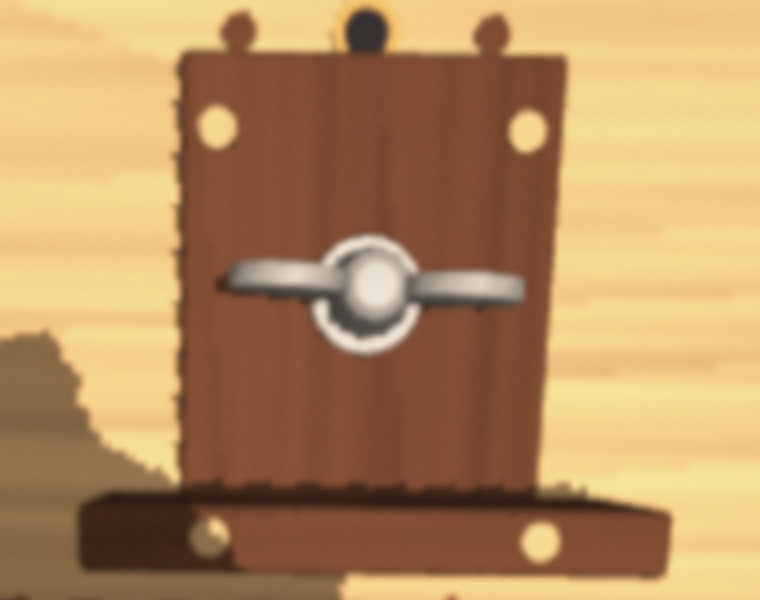

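>>> servo_tool(deltas=[[[43,9.5,0,0,0,0,1],[43,9.5,0,0,0,0,1],[43,9.5,0,0,0,0,1],[0,0,40,0,0,0,1],[0,0,40,0,0,0,1],[0,0,20,0,0,0,1],[0,0,0,0,0,0,1]]])

```text
time: 4.95
position: [607.3, 186.6, 104.5]
tcp_rot: [-2.382, -2.045, 0.011]
wrist_force: [-0.5, -0.0, 0.0]
finger_gap: 0.2
gripper_force: 0.0
```

>>> servo_tool(deltas=[[[0,3,25,0,0,0,1],[0,0,25,0,0,0,1],[0,0,0,0,0,0,1]]])

```text
time: 5.25
position: [611.7, 186.5, 56.6]
tcp_rot: [-2.384, -2.045, 0.006]
wrist_force: [-0.5, -0.4, -0.5]
finger_gap: 0.1
gripper_force: 0.0
```

```bash
python3 - <<'E'
from h import *
o=robot.get_obs();print(o['position'],o['wrist_force'])
m=robot.camera_model("wrist");im=robot.capture("wrist");cv2.imwrite("pics/w1.png",im[100:])
p=proj(m,o['position']);print(p,proj(m,[605,153.5,63]))
E
```

```text
[611.72612763 186.46204455  56.59704428] [-0.52623938 -0.3691479  -0.45157237]
[322.61692013 235.72414303] [319.61047433 297.56663274]
```

View pics/w1.png

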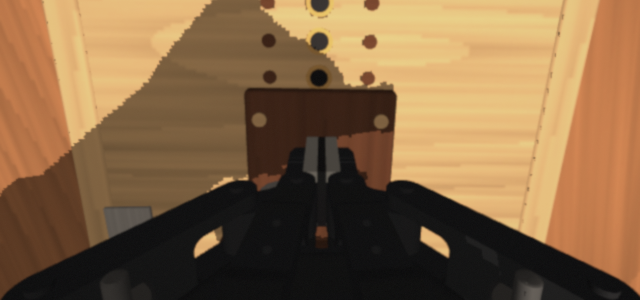

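>>> servo_tool(deltas=[[[-5,5.5,2,0,0,0,1],[-2,6.5,1,0,0,0,1],[-3,6,0,0,0,0,1],[-4,5,0,0,0,0,1],[-5,3.5,0,0,0,0,1],[-5.5,3,0,0,0,0,1]]])

```text
time: 5.9
position: [638.9, 157.9, 55.1]
tcp_rot: [2.384, 2.046, 0.0]
wrist_force: [-0.3, -0.2, 0.1]
finger_gap: 0.1
gripper_force: 0.0
```

>>> servo_tool(deltas=[[[-6,1.5,0,0,0,0,1],[-6,0,0,0,0,0,1],[-6,-1.5,0,0,0,0,1]]])

```text
time: 6.2
position: [635.5, 140.1, 54.9]
tcp_rot: [-2.384, -2.046, 0.0]
wrist_force: [-0.2, -0.0, -0.5]
finger_gap: 0.0
gripper_force: 0.0
```

```bash
python3 - <<'E'
from h import *
im=robot.capture("scene");i2=robot.capture("top")
m=robot.camera_model("scene");u,v=proj(m,[605,153.5,63]).astype(int)
n=robot.camera_model("top");a,b=proj(n,[605,153.5,63]).astype(int);print(u,v,a,b)
c=cv2.resize(im[v-35:v+35,u-28:u+28],None,fx=7,fy=7,interpolation=2)
d=cv2.resize(i2[b-35:b+35,a-28:a+28],None,fx=7,fy=7,interpolation=2)
cv2.imwrite("pics/c2.png",np.hstack([c,d]))
E
```

```text
380 208 283 159
```

View pics/c2.png

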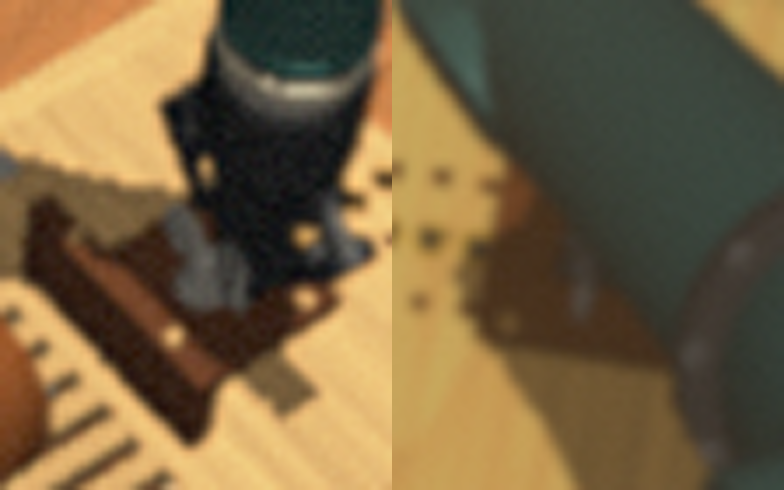

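```bash
cat > wing.py <<'E'
from h import *
A=np.array([605,153.5]);yaw=np.radians(-9)
def mask(m,v,top=63.5):
    M=np.zeros((1600,2560),np.uint8)
    th=np.linspace(0,2*np.pi,24)
    for w in (-v+yaw,np.pi-v+yaw):
        d=np.array([np.cos(w),np.sin(w)]);n=np.array([-d[1],d[0]])
        pts=[np.r_[A+d*(19.5+13.5*np.cos(t))+n*s,top-2+13.5*np.sin(t)] for t in th for s in(-2.5,2.5)]
        cv2.fillConvexPoly(M,cv2.convexHull(np.array([proj(m,p)*4+2 for p in pts],np.int32)),1)
    pts=[np.r_[A+10.5*np.array([np.cos(t),np.sin(t)]),z] for t in th for z in(top,top-23)]
    cv2.fillConvexPoly(M,cv2.convexHull(np.array([proj(m,p)*4+2 for p in pts],np.int32)),1)
    return cv2.resize(M.astype(np.float32),(640,400),interpolation=cv2.INTER_AREA)
def est(cam,im):
    m=robot.camera_model(cam);h=cv2.cvtColor(im,cv2.COLOR_BGR2HSV).astype(int)
    u,v=proj(m,[*A,63.5]).astype(int)
    g=(h[...,1]<70)&(h[...,2]>75);b=(h[...,1]>=90)
    W=np.zeros(g.shape);r=24;W[v-r:v+r,u-r:u+r]=1
    sc=[]
    for q in range(0,180,5):
        M=mask(m,np.radians(q));sc.append(((M*g-M*b-(1-M)*g)*W).sum())
    o=np.argsort(sc)[::-1][:6];return [(int(i*5),round(sc[i],1)) for i in o]
if __name__=="__main__":
    for c in("scene","top"): print(c,"before",est(c,cv2.imread(f"pics/{c}0.png")))
    for c in("scene","top"): print(c,"now",est(c,robot.capture(c)))
E
python3 wing.py
```

```text
scene before [(5, np.float64(43.6)), (0, np.float64(41.8)), (10, np.float64(39.4)), (175, np.float64(34.1)), (15, np.float64(28.1)), (170, np.float64(23.2))]
top before [(5, np.float64(39.0)), (0, np.float64(37.9)), (10, np.float64(28.4)), (175, np.float64(27.9)), (170, np.float64(11.4)), (15, np.float64(10.6))]
scene now [(10, np.float64(-61.3)), (5, np.float64(-61.5)), (0, np.float64(-64.6)), (15, np.float64(-64.6)), (175, np.float64(-69.4)), (20, np.float64(-70.1))]
top now [(5, np.float64(-19.1)), (0, np.float64(-19.2)), (175, np.float64(-21.9)), (10, np.float64(-22.7)), (170, np.float64(-26.8)), (15, np.float64(-28.5))]
```

```bash
python3 - <<'E'
from wing import *
o=robot.get_obs();P=o['position'];print(P,o['wrist_force'])
m=robot.camera_model("scene");im=robot.capture("scene");u,v=proj(m,[605,153.5,63]).astype(int)
def crop(f):
    return cv2.resize(f[v-35:v+35,u-28:u+28],None,fx=7,fy=7,interpolation=2)
c=crop(im);d=c.copy()
def dot(p,col):
    q=(proj(m,p)-[u-28,v-35]+.5)*7;cv2.circle(d,tuple(int(i) for i in q),4,col,-1)
x=np.array([.988,-.153]);y=np.array([.153,.988])
for sx in(-1,1):
  for sy in(-1,1):
    for z in(0,20): dot(np.r_[P[:2]+sx*14*x+sy*11*y,P[2]+z],(0,0,255))
dot(P,(0,255,255))
for q,col in((5,(0,255,0)),(50,(255,0,0))):
  w=np.radians(-9-q)
  for r in(-33,-20,20,33): dot([605+r*np.cos(w),153.5+r*np.sin(w),61.5],col)
cv2.imwrite("pics/c3.png",np.hstack([c,d]))
E
```

```text
[635.4337566  140.72060948  54.98404393] [ 0.14151314  2.04886365 -0.36599071]
```

View pics/c3.png

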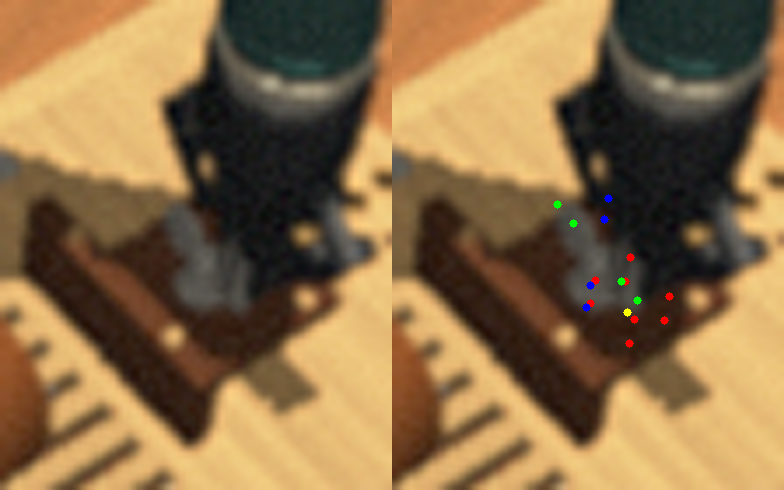

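>>> servo_tool(deltas=[[[-5.5,-3.5,0,0,0,0,1],[-5,-4,0,0,0,0,1],[-4,-5,0,0,0,0,1],[-3,-6,0,0,0,0,1],[-2,-6.5,0,0,0,0,1],[-0.5,-6.5,0,0,0,0,1]]])

```text
time: 7.05
position: [600.8, 125.5, 55.0]
tcp_rot: [-2.384, -2.046, 0.001]
wrist_force: [0.4, 0.6, -0.2]
finger_gap: 0.0
gripper_force: 0.0
```

>>> servo_tool(deltas=[[[0.5,-6.5,0,0,0,0,1],[2,-6,0,0,0,0,1],[3,-5.5,0,0,0,0,1],[4,-5,0,0,0,0,1],[5,-3.5,0,0,0,0,1],[5.5,-2.5,0,0,0,0,1],[6,-1.5,0,0,0,0,1],[6,0,0,0,0,0,1],[6,1.5,0,0,0,0,1]]])

```text
time: 7.95
position: [578.8, 168.4, 55.0]
tcp_rot: [-2.383, -2.047, -0.0]
wrist_force: [0.3, -1.1, 0.3]
finger_gap: 0.1
gripper_force: 0.0
```

```bash
python3 wing.py; python3 -c "
from h import *
o=robot.get_obs();print(o['position'],o['wrist_force'])"
```

```text
scene before [(5, np.float64(43.6)), (0, np.float64(41.8)), (10, np.float64(39.4)), (175, np.float64(34.1)), (15, np.float64(28.1)), (170, np.float64(23.2))]
top before [(5, np.float64(39.0)), (0, np.float64(37.9)), (10, np.float64(28.4)), (175, np.float64(27.9)), (170, np.float64(11.4)), (15, np.float64(10.6))]
scene now [(5, np.float64(29.6)), (0, np.float64(28.9)), (10, np.float64(26.2)), (175, np.float64(20.9)), (15, np.float64(16.4)), (170, np.float64(7.6))]
top now [(175, np.float64(-65.0)), (170, np.float64(-65.0)), (165, np.float64(-65.0)), (160, np.float64(-65.0)), (155, np.float64(-65.0)), (150, np.float64(-65.0))]
[579.43453993 169.33884609  55.13049249] [ 0.00532743  0.64417288 -0.20431629]
```

```bash
python3 - <<'E'
from wing import *
o=robot.get_obs();P=o['position']
m=robot.camera_model("scene");im=robot.capture("scene");u,v=proj(m,[605,153.5,63]).astype(int)
def crop(f): return cv2.resize(f[v-35:v+35,u-28:u+28],None,fx=7,fy=7,interpolation=2)
c=crop(im);d=crop(cv2.imread("pics/scene0.png"))
q=(proj(m,P)-[u-28,v-35]+.5)*7;cv2.circle(c,tuple(int(i) for i in q),3,(0,255,255),-1)
cv2.imwrite("pics/c4.png",np.hstack([c,d]))
h=cv2.cvtColor(im,cv2.COLOR_BGR2HSV)
E
```

```text
(no output)
```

View pics/c4.png

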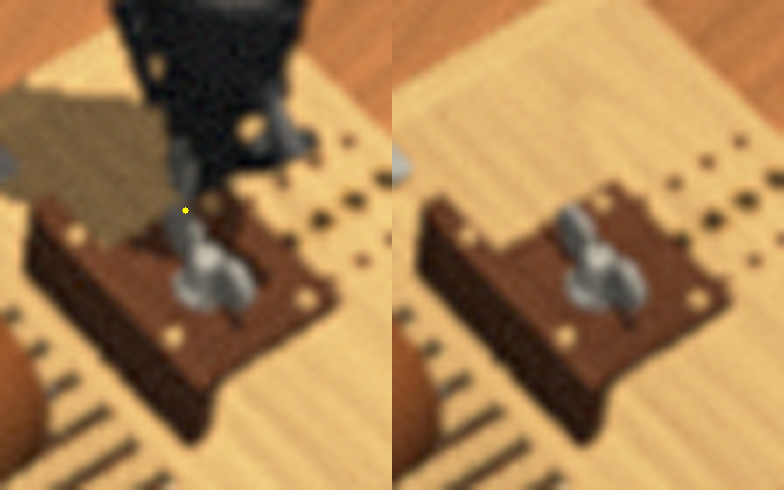

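>>> servo_tool(deltas=[[[6,9.5,0,0,0,0,1],[7,9,0,0,0,0,1],[2,9,0,0,0,0,1],[-1,6,0,0,0,0,1],[-2.5,5,0,0,0,0,1],[-4.5,4.5,0,0,0,0,1],[-5.5,3.5,0,0,0,0,1],[-6.5,2.5,0,0,0,0,1],[-7,0.5,0,0,0,0,1],[-7,-0.5,0,0,0,0,1]]])

```text
time: 9.1
position: [624.0, 140.4, 55.0]
tcp_rot: [2.384, 2.046, -0.001]
wrist_force: [-0.5, -0.6, -0.2]
finger_gap: -0.4
gripper_force: 0.0
```

```bash
cat > st.py <<'E'
from wing import *
import sys
o=robot.get_obs();p=o['position'];d=p[:2]-A
x=np.array([np.cos(yaw),np.sin(yaw)]);y=np.array([-x[1],x[0]])
print("stop xy",(d@x).round(1),(d@y).round(1),"z",p[2].round(1),"F",np.round(o['wrist_force'],1),o['time'])
if len(sys.argv)>1:
  for c in("scene","top"): print(c,est(c,robot.capture(c))[:4])
E
python3 st.py 1
```

```text
stop xy 20.8 -9.9 z 55.0 F [-0.5 -0.6 -0.2] 9.1
scene [(5, np.float64(-28.8)), (0, np.float64(-30.5)), (10, np.float64(-31.2)), (15, np.float64(-35.9))]
top [(135, np.float64(-42.0)), (130, np.float64(-42.0)), (145, np.float64(-42.0)), (140, np.float64(-42.0))]
```

>>> servo_tool(deltas=[[[-5,-2.5,0,0,0,0,1],[-5,-4,0,0,0,0,1],[-4,-5,0,0,0,0,1],[-2.5,-5,0,0,0,0,1],[-1,-6,0,0,0,0,1],[1,-6,0,0,0,0,1],[2.5,-5,0,0,0,0,1],[4.5,-4.5,0,0,0,0,1],[5.5,-3.5,0,0,0,0,1],[6.5,-2.5,0,0,0,0,1],[7,-0.5,0,0,0,0,1]]])

```text
time: 10.3
position: [581.4, 158.7, 55.0]
tcp_rot: [-2.383, -2.047, -0.0]
wrist_force: [0.1, 0.3, -0.8]
finger_gap: 0.1
gripper_force: 0.0
```

```bash
python3 st.py 1
```

```text
stop xy -24.1 1.4 z 55.0 F [ 0.1  0.3 -0.8] 10.3
scene [(5, np.float64(16.6)), (0, np.float64(13.7)), (10, np.float64(10.4)), (175, np.float64(7.6))]
top [(175, np.float64(-65.0)), (170, np.float64(-65.0)), (165, np.float64(-65.0)), (160, np.float64(-65.0))]
```

```bash
python3 - <<'E'
from wing import *
o=robot.get_obs();P=o['position']
out=[]
for c in("scene","top"):
    m=robot.camera_model(c);im=robot.capture(c);u,v=proj(m,[605,153.5,63]).astype(int)
    k=cv2.resize(im[v-25:v+25,u-33:u+33],None,fx=6,fy=6,interpolation=2)
    out.append(k)
    k2=k.copy()
    for p,col in((P,(0,255,255)),(P+[0,0,20],(0,0,255)),([605,153.5,63.5],(0,255,0))):
        q=(proj(m,p)-[u-33,v-25]+.5)*6;cv2.circle(k2,tuple(int(i) for i in q),3,col,-1)
    out.append(k2)
w=robot.capture("wrist")
cv2.imwrite("pics/c5.png",np.vstack([np.hstack(out[:2]),np.hstack([out[2],cv2.resize(w[100:],(396,300))])]))
E
```

```text
(no output)
```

View pics/c5.png

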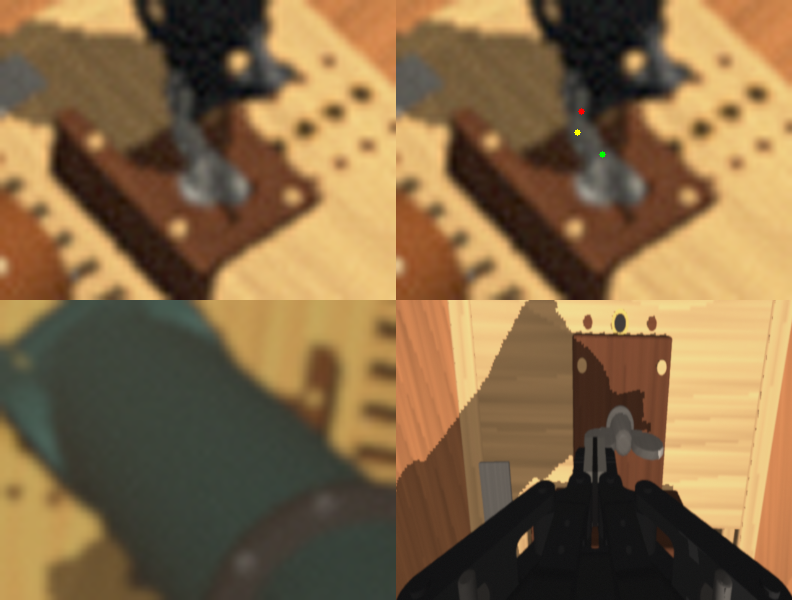

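>>> servo_tool(deltas=[[[6.5,1,0,0,0,0,1],[6,3.5,0,0,0,0,1],[5,4.5,0,0,0,0,1],[4,6,0,0,0,0,1],[2,7,0,0,0,0,1],[-1,7,0,0,0,0,1]]])

```text
time: 11.15
position: [614.6, 176.1, 55.0]
tcp_rot: [-2.383, -2.047, -0.001]
wrist_force: [-0.7, 0.5, 0.4]
finger_gap: 0.0
gripper_force: 0.0
```

```bash
python3 st.py 1; python3 -c "
from wing import *
im=robot.capture('wrist');print(est('wrist',im)[:4])"
```

```text
stop xy 6.0 23.8 z 55.0 F [-0.7  0.5  0.4] 11.15
scene [(0, np.float64(28.9)), (175, np.float64(26.2)), (5, np.float64(23.7)), (10, np.float64(16.9))]
top [(150, np.float64(-9.9)), (145, np.float64(-10.8)), (155, np.float64(-11.1)), (140, np.float64(-13.1))]
[(175, np.float64(93.0)), (170, np.float64(93.0)), (165, np.float64(93.0)), (160, np.float64(93.0))]
```

```bash
cat > asc.py <<'E'
from wing import *
def show(im,cam,r=13,rx=17):
    m=robot.camera_model(cam);u,v=proj(m,[*A,62]).astype(int)
    h=cv2.cvtColor(im,cv2.COLOR_BGR2HSV).astype(int)[v-r:v+r,u-rx:u+rx]
    return ["".join("#" if s<80 and b>60 else "k" if b<50 else "." for s,b in zip(R_[:,1],R_[:,2])) for R_ in h]
if __name__=="__main__":
    for c in("scene","top"):
        a=show(cv2.imread(f"pics/{c}0.png"),c);b=show(robot.capture(c),c)
        print("\n".join(x+"  "+y for x,y in zip(a,b)));print()
E
python3 asc.py
```

```text
..................................  ......................kkkkkkkkkkk.
..................................  .......................kkkkkkkkk..
..................................  .......................kkkkkkkkk..
..................................  .........................kkkkkkkk.
..................................  .......................#kkkkkkkkkk
..................................  ........................kkkkkkkkkk
..................................  ........................##kkkkkkkk
..............#...................  .............###......#.##kkkkkkkk
.............####.................  .............####.....#.##kkkk....
.............####.................  ............#####.....#.##kk......
.............#####................  .............#####.....###kk......
.............#####................  .............#####......##kk......
..............#####...............  .............######.........kk....
..............######..............  ..............#######.............
...............######.............  ...............########...........
...............#########.......... 
[... 1892 characters left out ...]
.....#########...........  .....###############..############
...............#######............  .......###########...#############
...............######.............  ......############.###############
...............###................  .......##########.################
...............##.................  ........########..################
...............##.................  ........#..####...#######..#######
................#.................  .........#####...#################
..................................  ...........###...######...########
..................................  ...........##...#######.##########
..................................  ................#######.##########
```

>>> servo_tool(deltas=[[[-4,8,0,0,0,0,1],[-8,6,0,0,0,0,1],[-6,1,0,0,0,0,1],[-6,0,0,0,0,0,1],[-6,0,0,0,0,0,1],[-6,-1,0,0,0,0,1],[0,0,0,0,0,0,1]]])

```text
time: 12.1
position: [621.5, 136.1, 54.9]
tcp_rot: [2.385, 2.045, -0.002]
wrist_force: [0.8, 0.1, -0.9]
finger_gap: 0.6
gripper_force: 0.0
```

```bash
python3 st.py;  python3 asc.py | head -26; python3 - <<'E'
from asc import *
print("\n".join(show(robot.capture("wrist"),"wrist",30,45)))
E
```

```text
stop xy 19.0 -14.6 z 54.9 F [ 0.8  0.1 -0.9] 12.1
..................................  ............k...kkkkkkkkkkkkkkkkk.
..................................  ............k...kkkkkkkkkkkkkkkkk.
..................................  ................kkkkkkkkkkkkkkkkk.
..................................  .............kkkkkkkkkkkkkkkkkkkk.
..................................  .............kkkkkkkkkkkkkkkkkk...
..................................  ..............kkkkkkkkkkkkkkkkk##.
..................................  ..............kkkkkkkkkkkkkkkkk##.
..............#...................  .............##.kkkkkkkkkkkkk..##.
.............####.................  .............###kkkkkkkkkkk....###
.............####.................  ............####kkkkkkkkkk.....###
.............#####................  ............####kkkkkkkkkk......##
.............#####................  .............###..kkkkkkkkk..##..#
..............#####...............  .............###.#kkkkkkkkkkk##..#
..............######..............  ..............#..#kkkkkkkkkkk.kkk#
...............######.............  ................##.#
[... 5555 characters left out ...]
.......................................############kkkkkkk.####
..................................................................############kkkkkkk.####
..................................................................############kkkkkkk.####
..................................................................############kkkkkkk.####
..................................................................############kkkkkkk.####
..................................................................############kkkkkkk.####
..................................................................############kkkkkkk.####
.................................................................#############kkkkkkk.####
```

```bash
python3 - <<'E'
from wing import *
m=robot.camera_model("scene");u,v=proj(m,[*A,62]).astype(int)
for z in(55,65,75): print(z,(proj(m,[614.6,176.1,z])-[u-17,v-13]).round(1))
im=cv2.imread("pics/scene0.png");h=cv2.cvtColor(im,cv2.COLOR_BGR2HSV).astype(int)
g=(h[...,1]<80)&(h[...,2]>60);W=np.zeros(g.shape);W[v-20:v+20,u-20:u+20]=1
for t in range(45,76,3):
    for q in(0,5):
        M=mask(m,np.radians(q),t);print(t,q,round(float(((2*M-1)*g*W-M*(~g)*W).sum()),1),end=' | ')
o=robot.get_obs();print(o['q'],o['effort'])
w=robot.camera_model("wrist");print(K(w),proj(w,o['position']),proj(w,o['position']+[0,0,20]))
E
```

```text
55 [24.1 12.4]
65 [24.5 10.7]
75 [24.8  8.9]
45 0 -1.2 | 45 5 0.8 | 48 0 20.4 | 48 5 22.8 | 51 0 40.0 | 51 5 40.6 | 54 0 52.0 | 54 5 53.8 | 57 0 57.9 | 57 5 59.1 | 60 0 58.2 | 60 5 60.7 | 63 0 50.4 | 63 5 53.1 | 66 0 35.2 | 66 5 38.4 | 69 0 17.2 | 69 5 22.9 | 72 0 -3.9 | 72 5 1.6 | 75 0 -23.9 | 75 5 -18.9 | [-0.06514556  0.69495562 -0.32685099  1.89845939  0.36824567  0.6066287
 -0.77839283] [ 3.63354469e-01 -5.25436878e+01 -3.61892290e+00 -1.29535979e+01
  1.68623985e-02  2.07747251e-02  3.94414683e-04]
330.5996847928011 [322.5550263  235.73304205] [322.69846857 250.92512294]
```

>>> servo_tool(deltas=[[[-6,-8,0,0,0,0,1],[-4,-11,0,0,0,0,1],[4,-11,0,0,0,0,1],[6,-11,0,0,0,0,1],[3,0,0,0,0,0,1],[0,0,0,0,0,0,1]]])

```text
time: 12.85
position: [581.9, 148.8, 55.3]
tcp_rot: [-2.381, -2.049, -0.002]
wrist_force: [0.4, 0.3, 0.4]
finger_gap: 0.3
gripper_force: 0.0
```

```bash
cat > w.py <<'E'
from asc import *
from wing import *
import subprocess
def line(im,m):
    # bright metallic mask in the wrist picture
    h=cv2.cvtColor(im,cv2.COLOR_BGR2HSV).astype(int)
    return h
im=robot.capture("wrist");m=robot.camera_model("wrist")
u,v=proj(m,[*A,63]).astype(int);print("hub px",u,v)
h=cv2.cvtColor(im,cv2.COLOR_BGR2HSV).astype(int)[max(v-36,0):v+50:2,u-90:u+90:2]
for r in h: print("".join("#" if s<60 and 90<b else "+" if s<60 and b>50 else "k" if b<50 else "." for s,b in zip(r[:,1],r[:,2])))
E
python3 st.py; python3 w.py
```

```text
stop xy -22.0 -8.3 z 55.3 F [0.4 0.3 0.4] 12.85
hub px 364 225
..........................................................................................
........................................########..........................................
......................................###########.........................................
....................................+##############.......................................
...................................+################......................................
..................................+####+++++++++####......................................
..................................####+++++++++++####.....................................
.................................####+++++++++++++###.....................................
.................................###+++++++++++++++###....................................
................................+###++++++++++++++++##....................................
................................###+++++++++++++++++##....................................
................................+##+
[... 2175 characters left out ...]
++++++kkkkkkk..................................................
.......kkkkkkkk+++++++kkkk+++++++kkkkkkkk.................................................
.......kkkkkkkk+++++++kkkk+++++++kkkkkkkk.................................................
.......kkkkkkkk+++++++kkkk+++++++kkkkkkkk.................................................
.......kkkkkkkk+++++++kkkk+++++++kkkkkkkk.................................................
.......kkkkkkkk+++++++kkkk+++++++kkkkkkkkk................................................
......kkkkkkkkk+++###+kkkk+###+++kkkkkkkkk................................................
......kkkkkkkkkkkk+###kkkk+##++kkkkkkkkkkk................................................
```

>>> servo_tool(deltas=[[[3,0,0,0,0,0,1],[3,0,0,0,0,0,1],[3,0,0,0,0,0,1],[3,0,0,0,0,0,1],[0,0,0,0,0,0,1]]])

```text
time: 13.4
position: [584.0, 159.7, 55.0]
tcp_rot: [-2.383, -2.047, -0.001]
wrist_force: [0.4, -0.1, -0.1]
finger_gap: 0.0
gripper_force: 0.0
```

```bash
python3 st.py; python3 w.py | head -36
```

```text
stop xy -21.7 2.8 z 55.0 F [ 0.4 -0.1 -0.1] 13.4
hub px 364 245
........................................+++++.............................................
......................................+########+..........................................
....................................+############+........................................
...................................###############+.......................................
..................................#####+++++++#####+......................................
.................................+####+++++++++++###......................................
.................................###++++++++++++++###.....................................
................................+###++++++++++++++###.....................................
................................###++++++++++++++++##.....................................
................................###++++++++++++++++##+....................................
................................##++++++++++++++++++##....................................
...........................++++++++
[... 1448 characters left out ...]
++++++kkkkkkkk.................................................
.......kkkkkkkk+++++++kkkk+++++++kkkkkkkk.................................................
.......kkkkkkkk+++++++kkkk+++++++kkkkkkkk.................................................
.......kkkkkkkk+++++++kkkk+++++++kkkkkkkkk................................................
......kkkkkkkkk+++++++kkkk+##++++kkkkkkkkk................................................
......kkkkkkkkkkkk+###kkkk+##++kkkkkkkkkkk................................................
.....kkkkkkkkkkkkkk+##kkkk+#+kkkkkkkkkkkkkk...............................................
....kkkkkkkkkkkkkkkk++kkkk++kkkkkkkkkkkkkkkk..............................................
```

>>> servo_tool(deltas=[[[-8,0,0,0,0,0,1],[-8,0,0,0,0,0,1],[0,0,4,0,0,0,1],[0,0,4,0,0,0,1],[0,0,4,0,0,0,1],[0,0,0,0,0,0,1],[4,0,0,0,0,0,1],[4,0,0,0,0,0,1],[4,0,0,0,0,0,1],[4,0,0,0,0,0,1],[0,0,0,0,0,0,1]]])

```text
time: 14.55
position: [584.0, 159.7, 43.2]
tcp_rot: [-2.383, -2.047, -0.001]
wrist_force: [-0.1, -2.4, 1.1]
finger_gap: 0.1
gripper_force: 0.9
```

```bash
python3 st.py; python3 w.py | head -36
```

```text
stop xy -21.7 2.9 z 43.2 F [-0.1 -2.4  1.1] 14.55
hub px 367 256
.......................#####++++++++##############........................................
.......................+#####+++++++###############.......................................
........................######+++++++##++++++++#####......................................
.........................######+++++++++++++++++####......................................
.........................+######++++++++++++++++++###.....................................
..........................#######+++++++++++++++++###.....................................
...........................######++++++++++++++++++###....................................
............................######++++++++++++++++++##....................................
............................+######+++++++++++++++++##....................................
...............++++++kkk+++++#######++++++++++++++++##....................................
...............++++++kkk++++++#######+++++++++++++++##....................................
...............++++++kkk++++++.###
[... 1449 characters left out ...]
+kkkkkkkkkkkkk........######++++...............................
...kkkkkkkkkkkkkkk.#+kkk+#+kkkkkkkkkkkkkkk........######++++..............................
..kkkkkkkkkkkkkkkkk++kkk++kkkkkkkkkkkkkkkkk.......#######++++.............................
..kkkkkkkkkkkkkkkkk++kkk++kkkkkkkkkkkkkkkkkk.......######++kkk............................
.kkkkkkkkkkkkkkkkkkkkkkkk+kkkkkkkkkkkkkkkkkk........#####kkkkkkkkkkkk.....................
.kkkkkkkkkkkkkkkkkkkkkkkkkkkkkkkkkkkkkkkkkkkk.......####kkkkkkkkkkkkkkk...................
kkkkkkkkkkkkkkkkkkkkkkkkkkkkkkkkkkkkkkkkkkkkk........##kkkkkkkkkkkkkkkkkk.................
kkkkkkkkkkkkkkkkkkkkkkkkkkkkkkkkkkkkkkkkkkkkkkk.......#kkkkkkkkkkkkkkkkkkkk...............
```

>>> servo_tool(deltas=[[[4,-1,0,0,0,0,1],[6.5,2,0,0,0,0,1],[5.5,4,0,0,0,0,1],[4.5,5,0,0,0,0,1],[2.5,6,0,0,0,0,1],[1,6,0,0,0,0,1],[-1,6,0,0,0,0,1],[-2.5,6,0,0,0,0,1],[-4.5,5,0,0,0,0,1],[-5.5,4,0,0,0,0,1],[-6.5,2,0,0,0,0,1],[-7,1,0,0,0,0,1]]])

```text
time: 15.8
position: [630.2, 149.8, 43.4]
tcp_rot: [-2.383, -2.047, -0.005]
wrist_force: [0.4, 2.6, 1.3]
finger_gap: 0.2
gripper_force: 1.0
```

```bash
python3 st.py; python3 w.py | head -40
```

```text
stop xy 25.5 0.3 z 43.4 F [0.4 2.6 1.3] 15.8
hub px 269 246
.................++++++++++....................++.........................................
................+++++++++++++...............+#######++....................................
................+++++++++++++++...........#############...................................
...............++++++++++++++++++++.....+###############+.................................
...............+##++++++++++++++++++....####+++++++######+................................
...............+###+++++++++++++++++++.####+++++++++++####................................
...............+###+++++++++++++++++++++#++++++++++++++###+...............................
...............+####++++++++++++++++++++++++++++++++++++###+..............................
................######+++++++++++++++++++++++++++++++++++###..............................
................+######++++++++++++++++++++++++++++++++++###..............................
.................#######+++++++++++++++++++++++++++++++++###..............................
..................#######++++++++++++++
[... 1808 characters left out ...]
.........................++kkkkkkkkkk++###+kkkk###++kkkkkkkkkk.
.....................................................kkkkkkkkkkkkk+##+kkk+##+kkkkkkkkkkkk.
...................................................kkkkkkkkkkkkkkkkk#+kkk+#+kkkkkkkkkkkkkk
...................................................kkkkkkkkkkkkkkkkk++kkk++kkkkkkkkkkkkkkk
...........................kkkkkkkkk..............kkkkkkkkkkkkkkkkkk++kkk++kkkkkkkkkkkkkkk
........................kkkkkkkkkkkkkk............kkkkkkkkkkkkkkkkkkkkkkkk+kkkkkkkkkkkkkkk
......................kkkkkkkkkkkkkkkkk...........kkkkkkkkkkkkkkkkkkkkkkkkkkkkkkkkkkkkkkkk
....................kkkkkkkkkkkkkkkkkkk..........kkkkkkkkkkkkkkkkkkkkkkkkkkkkkkkkkkkkkkkkk
```

>>> servo_tool(deltas=[[[-7,-1.5,0,0,0,0,1],[-6.5,-2.5,0,0,0,0,1],[-5.5,-4.5,0,0,0,0,1],[-4.5,-5,0,0,0,0,1],[-2.5,-6,0,0,0,0,1],[-1,-6,0,0,0,0,1],[1,-6,0,0,0,0,1],[2.5,-6,0,0,0,0,1],[4.5,-5,0,0,0,0,1],[5.5,-4,0,0,0,0,1],[6.5,-2,0,0,0,0,1],[7,-0.5,0,0,0,0,1]]])

```text
time: 17.05
position: [579.2, 155.9, 42.6]
tcp_rot: [-2.384, -2.046, 0.005]
wrist_force: [0.6, -2.6, 0.6]
finger_gap: -0.1
gripper_force: 1.0
```

```bash
python3 st.py 1; python3 w.py | head -26
```

```text
stop xy -25.9 -1.7 z 42.6 F [ 0.6 -2.6  0.6] 17.05
scene [(25, np.float64(4.3)), (30, np.float64(-0.1)), (20, np.float64(-2.4)), (35, np.float64(-6.1))]
top [(175, np.float64(-88.0)), (170, np.float64(-88.0)), (165, np.float64(-88.0)), (160, np.float64(-88.0))]
hub px 375 251
.................+++++++++++.......+#############.........................................
.................++++++++++++++...+###############........................................
.................++++#++++++++++++####++++++++#####.......................................
..................+####+++++++++++###+++++++++++####......................................
..................+#####+++++++++++++++++++++++++####.....................................
...................+######++++++++++++++++++++++++###.....................................
....................#######++++++++++++++++++++++++##.....................................
.....................#######+++++++++++++++++++++++###....................................
......................#######+++++++++++++++++++++++##....................................
....
[... 751 characters left out ...]
kkkkkk+##+++#############++....................................
...kkkkkkk+++++++kkk+++++++kkkkkk+###++#############++++..................................
..kkkkkkkk+++++++kkk+++++++kkkkkkk..#++#############+++++.................................
..kkkkkkkk+++++++kkk+++++++kkkkkkk....+############+++++++................................
..kkkkkkkk+++++++kkkk++++++kkkkkkkk....+###########++++++++...............................
..kkkkkkkk+++++++kkkk++++++kkkkkkkk.....+#########++++++++++..............................
..kkkkkkkk+++++++kkkk+++++++kkkkkkk......########++++++++++++.............................
..kkkkkkk.+++++++kkkk+++++++kkkkkkk...............++++++++++++............................
```

>>> servo_tool(deltas=[[[6.5,1.5,0,0,0,0,1],[7,2.5,0,0,0,0,1],[6,4,0,0,0,0,1],[5,6,0,0,0,0,1],[3,6,0,0,0,0,1],[0,0,0,0,0,0,1]]])

```text
time: 17.8
position: [605.1, 181.3, 42.8]
tcp_rot: [-2.383, -2.046, -0.001]
wrist_force: [-0.8, 0.3, 0.8]
finger_gap: 0.6
gripper_force: 1.3
```

```bash
python3 st.py 1; python3 asc.py | head -26
```

```text
stop xy -4.3 27.5 z 42.8 F [-0.8  0.3  0.8] 17.8
scene [(100, np.float64(23.4)), (105, np.float64(23.4)), (110, np.float64(20.5)), (95, np.float64(20.4))]
top [(5, np.float64(-11.8)), (10, np.float64(-13.1)), (0, np.float64(-13.2)), (175, np.float64(-17.5))]
..................................  .....................kkkkkkkkk....
..................................  .....................kkkkkkkkk....
..................................  ......................kkkkkkkk....
..................................  .......................kkkkkkkkk.#
..................................  ........................kkkkkkkkkk
..................................  .......................#.kkkkkkkkk
..................................  .....................#.#.kkkkkkkkk
..............#...................  .....................####kkkkk....
.............####.................  .....................#.#.kkk......
.............####.................  ......................##kkk.......
.............#####................  ......................###.#.......
.............#####................  .....................###
[... 304 characters left out ...]
......#########..........  ..........##############..........
k.............###########.........  k.........############...k........
kk............###########.........  kk........############............
kkk...........###########.........  k..........###########............
kkkk..........###########.........  ..kk...........#######............
kkkkk..........##########.........  .kkk...........######.............
kk.kk.............................  k..k..............................
kkkkkk............................  kkk.k.............................
.kkkkk............................  .kk...k...........................
..kkk.kk..........................  ..kk..............................
```

>>> servo_tool(deltas=[[[0,4,0,0,0,0,1],[-0.5,4,0,0,0,0,1],[-1,4,0,0,0,0,1],[-1.5,3,0,0,0,0,1],[0,0,0,0,0,0,1]]])

```text
time: 18.5
position: [620.0, 175.0, 43.1]
tcp_rot: [2.384, 2.045, 0.002]
wrist_force: [-0.9, 0.7, -0.9]
finger_gap: 0.1
gripper_force: 0.5
```

```bash
python3 st.py 1
```

```text
stop xy 11.4 23.6 z 43.1 F [-0.9  0.7 -0.9] 18.5
scene [(150, np.float64(41.5)), (145, np.float64(38.8)), (155, np.float64(37.9)), (140, np.float64(32.6))]
top [(125, np.float64(0.6)), (130, np.float64(0.4)), (120, np.float64(0.4)), (115, np.float64(-0.1))]
```

>>> servo_tool(deltas=[[[-1.5,1,0,0,0,0,1],[-1.5,1,0,0,0,0,1],[0,0,0,0,0,0,1]]])

```text
time: 18.9
position: [620.8, 172.9, 43.2]
tcp_rot: [-2.383, -2.046, -0.003]
wrist_force: [-0.5, 2.2, 0.2]
finger_gap: 0.0
gripper_force: 1.1
```

>>> servo_tool(deltas=[[[-1,0.5,0,0,0,0,1],[0,0,0,0,0,0,1]]])

```text
time: 19.1
position: [620.8, 172.5, 43.2]
tcp_rot: [-2.382, -2.047, -0.003]
wrist_force: [-0.3, 4.5, -0.2]
finger_gap: -0.1
gripper_force: 2.1
```

```bash
python3 st.py 1; python3 w.py | head -30
```

```text
stop xy 12.6 21.2 z 43.2 F [-0.3  4.5 -0.2] 19.1
scene [(155, np.float64(37.9)), (150, np.float64(36.6)), (160, np.float64(36.0)), (145, np.float64(31.8))]
top [(110, np.float64(-10.1)), (105, np.float64(-10.1)), (115, np.float64(-10.9)), (100, np.float64(-10.9))]
hub px 296 289
......................................+###kkkkkkkk++++++kkkk++++++kkkkkkkk................
.....................................+###+kkkkkkk.++++++kkkk+++++++kkkkkkk................
.....................................###++kkkkkkk+++++++kkkk+++++++kkkkkkk................
....................................+##++kkkkkkkk+++++++kkkk+++++++kkkkkkkk...............
....................................###++kkkkkkkk+++++++kkkk+++++++kkkkkkkk...............
....................................##+++kkkkkkkk+++++++kkkk+++++++kkkkkkkk...............
....................................##+++kkkkkkkk+++++++kkkk+++++++kkkkkkkk...............
....................................#+++kkkkkkkkk+++++++kkkk+++++++kkkkkkkkk..............
....................................#+++kkkkkkkkk+++++++kkkk+++++++kkkkkkkkk..............
.
[... 1118 characters left out ...]
kkkkkkkkkkkkkkkkkkkkkkkkkkkkkkkkkkkkkkkkkkkkkkkkkkkkkkkkkkkkkkk
kkkkkkkkkkkkkkkkkkkkkkkkkkkkkkkkkkkkkkkkkkkkkkkkkkkkkkkkkkkkkkkkkkkkkkkkkkkkkkkkkkkkkkkkkk
kkkkkkkkkkkkkkkkkkkkkkkkkkkkkkkkkkkkkkkkkkkkkkkkkkkkkkkkkkkkkkkkkkkkkkkkkkkkkkkkkkkkkkkkkk
kkkkkkkkkkkkkkkkkkkkkkkkkkkkkkkkkkkkkkkkkkkkkkkkkkkkkkkkkkkkkkkkkkkkkkkkkkkkkkkkkkkkkkkkkk
kkkkkkkkkkkkkkkkkkkkkkkkkkkkkkkkkkkkkkkkkkkkkkkkkkkkkkkkkkkkkkkkkkkkkkkkkkkkkkkkkkkkkkkkkk
kkkkkkkkkkkkkkkkkkkkkkkkkkkkkkkkkkkkkkkkkkkkkkkkkkkkkkkkkkkkkkkkkkkkkkkkkkkkkkkkkkkkkkkkkk
kkkkkkkkkkkkkkkkkkkkkkkkkkkkkkkkkkkkkkkkkkkkkkkkkkkkkkkkkkkkkkkkkkkkkkkkkkkkkkkkkkkkkkkkkk
kkkkkkkkkkkkkkkkkkkkkkkkkkkkkkkkkkkkkkkkkkkkkkkkkkkkkkkkkkkkkkkkkkkkkkkkkkkkkkkkkkkkkkkkkk
```

>>> servo_tool(deltas=[[[-1.5,0.5,0,0,0,0,1],[0,0,0,0,0,0,1],[0,0,0,0,0,0,1]]])

```text
time: 19.55
position: [620.9, 172.1, 43.3]
tcp_rot: [-2.381, -2.047, -0.005]
wrist_force: [-0.3, 6.6, 0.8]
finger_gap: -0.1
gripper_force: 3.4
```

>>> servo_tool(deltas=[[[4,0,0,0,0,0,1],[6,0,0,0,0,0,1],[4,0,-30,0,0,0,1],[0,0,-50,0,0,0,1],[0,0,-50,0,0,0,1],[0,0,0,0,0,0,1]]])

```text
time: 20.15
position: [628.6, 183.6, 180.6]
tcp_rot: [2.38, 2.039, 0.019]
wrist_force: [1.0, 0.3, 0.7]
finger_gap: -0.1
gripper_force: 0.0
```

>>> servo_tool(deltas=[[[-45,-3,0,0,0,0,0.65],[-45,-3,0,0,0,0,0.65],[-45,-3,0,0,0,0,0.65],[-45,-3,0,0,0,0,0.65],[-45,-3,0,0,0,0,0.65],[-45,-3,0,0,0,0,0.65],[-45,-4,0,0,0,0,0.65],[-47,-4,0,0,0,0,0.65],[0,0,0,0,0,0,0.65]]])

```text
time: 21.05
position: [538.3, -182.1, 172.0]
tcp_rot: [2.397, 2.027, -0.013]
wrist_force: [0.1, -0.3, 0.5]
finger_gap: 30.2
gripper_force: 0.0
```

```bash
python3 st.py 1; python3 - <<'E'
from wing import *
for c in("scene","top","wrist"):
    robot.capture(c)
    for t in("loaf","loaf_face","stop","wing_top"): print(c,t,[(np.round(d['at']).tolist(),round(d['confidence'],2)) for d in robot.place_of(t,c)[:3]])
E
```

```text
stop xy -13.4 -341.9 z 172.0 F [ 0.1 -0.3  0.5] 21.05
scene [(160, np.float64(43.9)), (155, np.float64(42.4)), (165, np.float64(38.4)), (150, np.float64(37.3))]
top [(155, np.float64(37.2)), (160, np.float64(36.8)), (150, np.float64(26.6)), (165, np.float64(25.6))]
scene loaf [([266.0, -289.0, -0.0], 0.76), ([557.0, -44.0, 22.0], 0.74), ([229.0, 305.0, -1.0], 0.56)]
scene loaf_face [([227.0, -207.0, 33.0], 0.95), ([317.0, 314.0, 32.0], 0.89), ([567.0, 39.0, 58.0], 0.66)]
scene stop [([594.0, 92.0, 23.0], 0.92)]
scene wing_top [([606.0, 149.0, 61.0], 0.62)]
top loaf [([261.0, -284.0, 1.0], 0.97), ([228.0, 307.0, 2.0], 0.87), ([560.0, -47.0, 25.0], 0.79)]
top loaf_face [([228.0, -202.0, 32.0], 0.97), ([568.0, 37.0, 52.0], 0.91), ([318.0, 314.0, 28.0], 0.56)]
top stop [([594.0, 92.0, 25.0], 0.67), ([559.0, -44.0, 28.0], 0.6)]
top wing_top [([604.0, 160.0, 60.0], 0.58)]
wrist loaf [([260.0, -287.0, -1.0], 0.89)]
wrist loaf_face [([227.0, -205.0, 31.0], 0.89)]
wrist stop []
wrist wing_top []
```

>>> servo_tool(deltas=[[[0,0,40,0,0,0,0.65],[0,0,40,0,0,0,0.65],[0,0,40,0,0,0,0.65],[0,0,12,0,0,0,0.65],[15,0,0,0,0,0,0.65],[8,0,0,0,0,0,0.65],[5,0,0,0,0,0,0.65],[5,0,0,0,0,0,0.65],[0,0,0,0,0,0,0.65]]])

```text
time: 22.8
position: [548.7, -137.7, 42.3]
tcp_rot: [2.381, 2.046, 0.003]
wrist_force: [0.9, -0.7, 0.6]
finger_gap: 30.0
gripper_force: 0.5
```

>>> servo_tool(deltas=[[[4,0,0,0,0,0,0.65],[4,0,0,0,0,0,0.65],[4,0,0,0,0,0,0.65],[4,0,0,0,0,0,0.65],[4,0,0,0,0,0,0.65]]])

```text
time: 23.3
position: [551.2, -120.7, 41.8]
tcp_rot: [2.384, 2.042, -0.001]
wrist_force: [-0.4, -4.7, 3.4]
finger_gap: 29.8
gripper_force: 2.8
```

```bash
cat > loaf.py <<'E'
from wing import *
x=np.array([np.cos(yaw),np.sin(yaw)]);y=np.array([-x[1],x[0]]);O=A-62*y
for c in("scene","top"):
    robot.capture(c)
    for t in("loaf","loaf_face"):
        for d in robot.place_of(t,c):
            p=np.array(d['at'])[:2]-O
            if abs(p@x)<60 and -200<p@y<30: print(c,t,"stop xy",(p@x).round(1),(p@y).round(1),round(d['at'][2]),round(d['confidence'],2))
o=robot.get_obs();p=o['position'][:2]-O;print("tcp",(p@x).round(1),(p@y).round(1),o['position'][2].round(1),o['wrist_force'].round(1) if hasattr(o['wrist_force'],'round') else o['wrist_force'])
E
python3 loaf.py
```

```text
scene loaf stop xy -19.6 -115.3 23 0.65
scene loaf_face stop xy -32.5 -28.2 56 0.85
top loaf stop xy -21.7 -118.6 27 0.93
top loaf_face stop xy -27.9 -31.7 52 0.96
tcp -10.3 -216.1 41.5 [ 0.6 -4.7  5.2]
```

>>> servo_tool(deltas=[[[-8,0,0,0,0,0,0.75],[0,-14,0,0,0,0,0.75],[4,0,0,0,0,0,0.75],[4,0,0,0,0,0,0.75],[4,0,0,0,0,0,0.75],[4,0,0,0,0,0,0.75],[4,0,0,0,0,0,0.75],[4,0,0,0,0,0,0.75]]])

```text
time: 24.4
position: [539.3, -100.0, 40.9]
tcp_rot: [-2.383, -2.047, -0.0]
wrist_force: [-0.1, -2.7, -1.8]
finger_gap: 21.3
gripper_force: 1.1
```

```bash
python3 loaf.py
```

```text
scene loaf stop xy -18.7 -96.8 27 0.75
scene loaf_face stop xy -32.1 -8.2 56 0.97
top loaf stop xy -21.6 -96.5 24 0.89
top loaf_face stop xy -30.1 -10.2 52 0.8
tcp -25.1 -198.3 41.2 [ 0.1 -0.3  0.2]
```

>>> servo_tool(deltas=[[[3,0,0,0,0,0,0.75],[3,0,0,0,0,0,0.75],[2,0,0,0,0,0,0.75],[0,0,0,0,0,0,0.75]]])

```text
time: 25.1
position: [539.0, -97.9, 41.1]
tcp_rot: [2.386, 2.039, -0.01]
wrist_force: [-1.3, -9.7, 2.8]
finger_gap: 21.5
gripper_force: 4.6
```

>>> servo_tool(deltas=[[[2,0,0,0,0,0,0.75],[2,0,0,0,0,0,0.75],[0,0,0,0,0,0,0.75]]])

```text
time: 25.4
position: [538.5, -97.6, 41.1]
tcp_rot: [2.388, 2.034, -0.016]
wrist_force: [-2.2, -14.6, 3.5]
finger_gap: 21.4
gripper_force: 7.3
```

```bash
python3 loaf.py
```

```text
scene loaf stop xy -18.5 -91.7 24 0.59
scene loaf stop xy -34.0 -7.6 56 0.23
scene loaf_face stop xy -34.8 -7.5 56 0.97
top loaf stop xy -22.5 -92.1 28 0.74
top loaf_face stop xy -31.5 -10.6 53 0.92
tcp -26.4 -196.4 41.2 [ -2.9 -15.7   3.1]
```

```bash
cat > rect.py <<'E'
from wing import *
x=np.array([np.cos(yaw),np.sin(yaw)]);y=np.array([-x[1],x[0]]);O=A-62*y
def rect(cam,im,z,xs,ys):
    m=robot.camera_model(cam)
    P=np.array([[proj(m,np.r_[O+a*x+b*y,z]) for a in xs] for b in ys],np.float32)
    return cv2.remap(im,P[...,0],P[...,1],cv2.INTER_LINEAR)
if __name__=="__main__":
    ys=np.arange(20,-130,-4);xs=np.arange(-90,70,3)
    for cam in("top","scene"):
        h=cv2.cvtColor(rect(cam,robot.capture(cam),75,xs,ys),cv2.COLOR_BGR2HSV).astype(int)
        print(cam)
        for b,r in zip(ys,h): print("%5d "%b+"".join("k" if v<70 else "o" if s>150 and v<190 else "." for s,v in zip(r[:,1],r[:,2])))
E
python3 rect.py
```

```text
top
   20 ..............oooooooooooooooooooooooooooo............
   16 .............ooooooooooooooooooooooooooooo............
   12 ..........oooooooo.ooooooooooooooooooooooo..ooooooo...
    8 .........oooooooo...ooooooooooooooooooooo..ooooooooo..
    4 .........ooooooooo..oooooooooooooooooooooo.ooooooooo..
    0 .........oooooooo....oooooooooooooooooooooo.ooooooo...
   -4 ......................ooooooooooo.....................
   -8 ............ooooooooooooooooooooo.....................
  -12 ...........ooooooooooooooooooooooo....................
  -16 ......oooooooooooooooooooooooooooo....................
  -20 .....oooooooooooooooooooooooooooooo...................
  -24 ....ooooooooooooooooooooooooooooooo.......o....ooo....
  -28 ....oooooooooooooooooooooooooooooooo.....oo....oo.....
  -32 ....oooooooooooooooooooooooooooooooo....oo......o.....
  -36 ....oooooooooooooooooooooooo..oooooo...........ooo....
  -40 ....oooooooooooooooooooooo....oooooo...........ooo....
  -44 .....oooooooooooooooooo......ooooooo.....o.....ooo....
  -48 .....oooooooooooooooo......oooooooooo...oo......oo...
[... 2845 characters left out ...]
.....oooooooooooooooo........
  -88 ............oooooo........ooooooooooooooooooooo.......
  -92 .............oooo.......ooooooooooooooooooooooo.......
  -96 .............ooo......ooooooooooooooooooooooooo.......
 -100 .............oo.....ooooooooooooooooooooooooooo.......
 -104 .k...........ooo...oooooooooooooooooooooooooooo.......
 -108 ..kk.........oooooooooooooooooooooooooooooooooo.......
 -112 ..kkkk........ooooooooooooo..oooooooooooooooooo.......
 -116 ...kkkkkk.....ooooooooooooo...oooooooooooooooooo......
 -120 ...kkkkkk......oooooooooooo......ooooooooooooooo......
 -124 ...kkkkkkk.....oooooooooooo.......oooooooooooooo......
 -128 ...kkkkkkkk.....ooooooooo.........oooooooooooooo......
```

>>> servo_tool(deltas=[[[-18,0,0,0,0,0,1],[0,37,0,0,0,0,1],[0,40,0,0,0,0,1],[25,0,0,0,0,0,1],[27,0,0,0,0,0,1],[0,-6,0,0,0,0,1],[0,-4,0,0,0,0,1],[0,-4,0,0,0,0,1],[0,-4,0,0,0,0,1],[0,-4,0,0,0,0,1],[0,0,0,0,0,0,1]]])

```text
time: 26.9
position: [599.4, -64.0, 41.0]
tcp_rot: [-2.384, -2.045, 0.002]
wrist_force: [0.4, 0.5, 1.3]
finger_gap: -0.2
gripper_force: 0.0
```

```bash
python3 loaf.py; python3 rect.py | head -38
```

```text
scene loaf stop xy -17.4 -92.4 23 0.58
scene loaf_face stop xy -34.9 -6.7 57 0.77
top loaf stop xy -17.8 -94.2 26 0.79
top loaf_face stop xy -31.8 -10.3 53 0.7
tcp 29.7 -152.8 41.0 [-0.1 -0.1 -0.4]
top
   20 ..............oooooooooooooooooooooooooooo............
   16 ..............oooooooooooooooooooooooooooo............
   12 ..........ooooooo..ooooooooooooooooooooooo..oooooo....
    8 .........oooooooo...ooooooooooooooooooooo...oooooooo..
    4 .........ooooooooo..oooooooooooooooooooooo.ooooooooo..
    0 ..........ooo.ooo...oooooooooooooooooooooo..ooooooo...
   -4 .............o.......oooooooooooo.....................
   -8 ............ooooooooooooooooooooo.....................
  -12 ..........ooooooooooooooooooooooo.....................
  -16 .......ooooooooooooooooooooooooooo....................
  -20 ....ooooooooooooooooooooooooooooooo...................
  -24 ....ooooooooooooooooooooooooooooooo............ooo....
  -28 ....ooooooooooooooooooooooooooooooo.....oo.....oo.....
  -32 ....oooooooooooooooooooooooooooooooo.....o.....oo.....
  -36 ....ooooooooooooooooooooooo...oooooo..
[... 658 characters left out ...]
ooooooooooooo...o.....ooo....
  -84 ......oooooooooooooooooooooooo...oooooo..o.....ooo....
  -88 ......oooooooooooooooooooooo.....ooooooooo.....ooo....
  -92 ......ooooooooooooooooooo.....ooooooooo..o.....ooo....
  -96 ......ooooooooooooooooo.....oooooooooo.........oo.....
 -100 ......oooooooooooooo.......oooooooooooo.........o.....
 -104 .......ooooooooooo.......ooooooooooooooooo.....ooo....
 -108 .......oooooooooo.....oooooooooooooooooooo.....oo.....
 -112 .........oooooooo...oooooooooooooooooooooo.....oo.....
 -116 .........ooooooooooooooooooooooooooooo..oo............
 -120 ..........oooooooooooooooooooooooooooooooo.......k....
 -124 .........oooooooooooooooooooooooooooooo...k...kkkkkkkk
```

>>> servo_tool(deltas=[[[0,-4,0,0,0,0,1],[0,-4,0,0,0,0,1],[0,-3,0,0,0,0,1],[0,-3,0,0,0,0,1],[0,-3,0,0,0,0,1],[0,0,0,0,0,0,1]]])

```text
time: 27.9
position: [583.2, -61.0, 41.1]
tcp_rot: [2.384, 2.046, -0.001]
wrist_force: [0.7, -2.4, 0.2]
finger_gap: -0.1
gripper_force: 1.1
```

```bash
python3 loaf.py; python3 rect.py | head -34
```

```text
scene loaf stop xy -26.5 -92.7 24 0.78
scene loaf_face stop xy -32.6 -2.7 56 0.64
top loaf stop xy -30.6 -90.2 27 0.86
top loaf_face stop xy -28.7 -6.8 53 0.89
tcp 12.1 -153.2 41.0 [ 0.4 -3.2  1.7]
top
   20 ..............ooooooooooooooooooooooooooooo...........
   16 .............oooooooooooooooooooooooooooooo...........
   12 ..........oooooooo..oooooooooooooooooooooo..ooooooo...
    8 ........ooooooooo...ooooooooooooooooooooo...oooooooo..
    4 ........oooooooooo.ooooooooooooooooooooooo.ooooooooo..
    0 ..........ooooooooooooooooooooooooooooooooooooooo.o...
   -4 .......oooooooooooooooooooooooooo.....................
   -8 .....oooooooooooooooooooooooooooo.....................
  -12 .....ooooooooooooooooooooooooooooo....................
  -16 .....ooooooooooooooooooooooooooooo....................
  -20 ....ooooooooooooooooooooooooooooooo...................
  -24 ....ooooooooooooooooooooooooooooooo......o.....oo.....
  -28 ....ooooooooooooooooooooooooooooooo......o.....oo.....
  -32 ....ooooooooooooooooooooooooooooooo.....oo.....oo.....
  -36 ....oooooooooooooooooooooo...ooooooo..
[... 414 characters left out ...]
ooooooooooo.....o.....ooo....
  -68 ...ooooooooooooooooooooooooooooooooo....ooo....ooo....
  -72 ....oooooooooooooooooooooooooooooooo....oo......oo....
  -76 ....oooooooooooooooooooooooooooooooo.....o.....oo.....
  -80 ....oooooooooooooooooooooooooooooooo...........ooo....
  -84 ....ooooooooooooooooooooooo..ooooooo.....o.....ooo....
  -88 ....ooooooooooooooooooo......ooooooo....ooo....ooo....
  -92 ....oooooooooooooooo.......ooooooooo.....o.....ooo....
  -96 .....oooooooooooo.......oooooooooooo...........ooo....
 -100 .....ooooooooo........oooooooooooooo............oo....
 -104 ......ooooooo......ooooooooooooooooo....oo......o.....
 -108 ......oooooooooooooooooooooooooooooo....oo......o.....
```

>>> servo_tool(deltas=[[[0,10,0,0,0,0,1],[-35,0,0,0,0,0,1],[-30,0,0,0,0,0,0.65],[0,-25,0,0,0,0,0.65],[0,-24,0,0,0,0,0.65],[0,0,0,0,0,0,0.65],[10,0,0,0,0,0,0.65],[5,0,0,0,0,0,0.65],[3,0,0,0,0,0,0.65],[3,0,0,0,0,0,0.65],[0,0,0,0,0,0,0.65]]])

```text
time: 29.4
position: [539.1, -97.4, 41.0]
tcp_rot: [2.382, 2.048, 0.001]
wrist_force: [-0.1, 0.2, -0.4]
finger_gap: 29.7
gripper_force: 0.0
```

```bash
python3 loaf.py
```

```text
scene loaf stop xy -25.9 -90.8 24 0.58
scene loaf_face stop xy -32.0 -4.5 55 0.8
top loaf stop xy -31.1 -87.9 24 0.81
top loaf_face stop xy -29.5 -3.8 53 0.69
tcp -26.4 -197.5 41.0 [ 0.2  0.2 -0.5]
```

>>> servo_tool(deltas=[[[3,0,0,0,0,0,0.65],[3,0,0,0,0,0,0.65],[0,0,0,0,0,0,0.65]]])

```text
time: 30.0
position: [539.1, -93.0, 41.0]
tcp_rot: [2.384, 2.046, -0.002]
wrist_force: [-0.2, -1.7, 0.2]
finger_gap: 29.6
gripper_force: 0.9
```

>>> servo_tool(deltas=[[[3,0,0,0,0,0,0.65],[2,0,0,0,0,0,0.65],[0,0,0,0,0,0,0.65]]])

```text
time: 30.3
position: [538.7, -92.2, 41.0]
tcp_rot: [2.386, 2.04, -0.009]
wrist_force: [-0.8, -8.4, 1.4]
finger_gap: 30.0
gripper_force: 4.4
```

>>> servo_tool(deltas=[[[2,0,0,0,0,0,0.65],[0,0,0,0,0,0,0.65],[0,0,0,0,0,0,0.65]]])

```text
time: 30.6
position: [538.4, -91.9, 41.0]
tcp_rot: [2.388, 2.038, -0.012]
wrist_force: [-2.2, -12.0, 2.8]
finger_gap: 30.1
gripper_force: 5.7
```

>>> servo_tool(deltas=[[[-6,0,0,0,0,0,0.65],[-20,0,0,0,0,0,0.65],[-30,0,0,0,0,0,0.65],[0,0,-40,0,0,0,0.65],[0,0,-50,0,0,0,0.65],[-40,0,-40,0,0,0,0.65],[-45,0,0,0,0,0,0.65],[-45,0,0,0,0,0,0.65],[-45,0,0,0,0,0,0.65],[0,0,0,0,0,0,0.65]]])

```text
time: 31.6
position: [504.0, -317.5, 166.2]
tcp_rot: [2.392, 2.031, -0.004]
wrist_force: [-0.5, 0.2, -0.0]
finger_gap: 29.8
gripper_force: 0.0
```

```bash
python3 loaf.py; python3 st.py 1; python3 rect.py | sed -n '1,52p'
```

```text
scene loaf stop xy -25.9 -88.5 25 0.9
scene loaf stop xy -2.8 -64.2 1 0.47
scene loaf_face stop xy -37.5 -3.4 58 0.83
top loaf stop xy -30.3 -90.0 28 0.61
top loaf_face stop xy -31.4 -4.6 52 0.6
tcp -24.9 -407.8 166.4 [-0.8  0.1  0.6]
stop xy -24.9 -469.8 z 166.4 F [-0.8  0.1  0.6] 31.9
scene [(160, np.float64(45.9)), (155, np.float64(44.4)), (165, np.float64(39.5)), (150, np.float64(39.4))]
top [(155, np.float64(36.8)), (160, np.float64(36.2)), (150, np.float64(26.1)), (165, np.float64(25.1))]
top
   20 ..............oooooooooooooooooooooooooooo............
   16 ..............oooooooooooooooooooooooooooo............
   12 ..........oooooooo.ooooooooooooooooooooooo..ooooooo...
    8 .........oooooooo...ooooooooooooooooooooo...oooooooo..
    4 ........oooooooooo.ooooooooooooooooooooooo.ooooooooo..
    0 ........ooooooooooooooooooooooooooooooooooooooooooo...
   -4 ........ooooooooooooooooooooooooo.....................
   -8 .....oooooooooooooooooooooooooooo.....................
  -12 .....ooooooooooooooooooooooooooooo....................
  -16 ....oooooooooooooooooooooooooooooo.......
[... 1759 characters left out ...]
ooooooooooooooooooooooooooo..
   16 ........................oooooooooooooooo...ooooooooo..
   12 ..........ooooo.....oooooooooooooooooooo....oooooooo..
    8 ..........ooooooo...oooooooooooooooooooo....oooooooo..
    4 ...........oooooooooooooooooooooooooooooo.ooooooooooo.
    0 ...........oooooooooooooooooooooookkkkkkkkkkkkkkkkkkkk
   -4 ...........ooooooooooooooooooooooookkkkkkkkkkkkkkkkkkk
   -8 ...........ooooooooooooooooooooooooookkkkkkkkkkkkkkkkk
  -12 ..........oooooooooooooooooooooooooooookkkkkkkkkkkkkkk
  -16 ..........ooooooooooooooooooooooooooooookkkkkkkkkkkkkk
  -20 ..........oooooooooooooooooooooooooooooookkkkkkkkkkkkk
  -24 ..........oooooooooooooooooooooooooooooooo............
```

```bash
python3 -c "
from workcell import robot
print(robot.job_done())"
```

```text
the job is handed in; nothing more can be done
None
```

The job is handed in, with no verdict returned: the wing screw came up against its firm stop (about 9.0 rad by camera) and the loaf sits against the portion stop, square to about 2° and about 31 mm off its middle (limit 40 mm), with the hand withdrawn at about 32 s.

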